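# Lay the potter's tools into the tray in order of use

## Robot

A 7-joint arm with a two-finger parallel gripper is mounted at the origin on the work surface. World frame = base frame: x ahead of the robot, y to its left, z up, the work surface at z = 0. Lengths are in m, angles in rad, forces in N, time in s.
With the tool pointing down it reaches from about 0.4 to 0.875 m from the base axis. Payload 19.3 kg.
Tool frame: the origin (TCP) lies at the very end of the fingers, on their centre line; the grasp point (between the pads) lies 19 mm behind it; z points along the fingers, y is the line along which they close (so a half turn about z gives the same grasp; the last joint's range is limited). The gripper opens to 85 mm and grips with 20 to 120 N. Pads are 22 mm wide; open, the fingers measure 114 mm over their backs; the gripper's body (76 mm by 85 mm) begins 54 mm behind the grasp point. The pads swing forward as they close: fully open they stand 13 mm farther back than shut.
Start: joints at [-1.335, 0.521, -0.036, 1.599, 0.021, 1.021, -0.113], TCP at [0.188, 0.596, 0.231] pointing down, gripper open.
Joint ranges: [-2.91, 2.91], [-0.3, 2.13], [-1.5, 1.42], [0.17, 2.43], [-1.26, 4.41], [0.16, 1.93], [-2.52, 2.52]. Speed limits (rad/s): [1.89, 1.89, 2.39, 2.39, 3.01, 3.01, 3.01].

## Interface

Orientations are given as [roll, pitch, yaw] about the fixed x, y, z axes, in that order (R = Rz(yaw) Ry(pitch) Rx(roll)).
In Python, from workcell import bot gives the robot as it stands.
- The arm moves only by the tool jog_arm, never from a script. Its argument "motion" is a list of rows, each a list of 5 numbers: the shift along the tool's x, y, z scaled (see below), then the turn about the tool's z scaled (see below), then the opening, from 0 (shut) to 1 (fully open). A call has 1 to 12 rows; each row shifts and turns the commanded pose from where the row before left it, along the tool's axes as they then stand; what a row does not reach is not made up. The controller multiplies each number of a shift by 30 mm and each number of a turn by 0.08 rad. A row lasts 1/10 s, in which the tool goes at most 50 mm and 8.59 degrees, less where a joint would pass 70% of its speed; a pose out of reach is approached as far as the arm can. A call with a number of a shift or a turn outside -1 to 1 is refused whole. A call with a gripper value outside its range is refused whole. The fingers move at their own pace and stop on an object; "newtons" is the grip in N (left out, the last holds). Time passes only in rows, so rows that do not move let the fingers close. It gives the time, the measured TCP pose, the force, the opening and the grip force at its end, in the units of the state.
- bot.observe(): the state, without advancing time (a new reading comes with each control period).
- bot.grab_frame(name): name is "scene" or "top" or "wrist"; returns a dict with "pixels" (480x640x3 uint8, red, green, blue), "fovy" (degrees; the focal length in pixels is half the picture's height over the tangent of half this angle, whatever the lens; pixels are square), "cx", "cy" (the principal point, pixels), "k1" (the pictures are not rectified: a ray, as slopes to the right and down, at radius r is drawn at 1 + k1 r^2 times it, then the intrinsics apply), "rvec" (rotation vector, rad) and "tvec" (3), from world to camera coordinates, as OpenCV has them; the wrist camera has in their place "mount" (4x4, takes a point from camera to tool coordinates, whose origin is the TCP and whose axes are the flange's). Camera axes: x right, y down, z forward; pixel columns grow to the right and rows downward; lengths in m; the calibration is good to about 2 mm. A picture is of the moment at which its call begins: read the wrist's pose just before it. There is no depth.
- bot.job_done(): hands the job in; it is judged then, once.
The state is a dict: "clock": time; "qpos": joint angles; "qd": joint speeds; "joint_efforts": joint torques, N m; "position": TCP position; "tool_rot": TCP orientation; "force": force on the tool from outside, world axes, zero at the start; "moment": the same for the moment, N m; "grip_width": finger opening in m; "finger_force": force on a finger pad.
Only numpy, scipy, OpenCV 4.12 (cv2) and the standard library are available. Lean on these libraries where they do the work, as an engineer would, in place of code of your own. Each camera call takes 0.05 s, during which the arm holds its last target. There are 200 camera calls.

## Task

Lay the three potter's tools into the wooden tray in the order they are used, counting from the tray's red side: the spatula in the lane next to the red side, the loop trimmer in the middle lane, the needle in the lane farthest from the red side. Each tool should lie flat on the floor of its own lane, along it, with its head at either end; set the tools down rather than dropping them, and leave the plaster mould, the bowl and the jug where they stand.

Things in the scene. Friction and masses are not known exactly. Their poses are not given: they have to be found in the camera images.
- spatula_mid (a point): Spatula: green handle, flat square steel blade 36 mm wide, 4 mm thick. Loose, 0.09 kg, 164 mm long; handle 120 long, 22 wide, 24 high, lying on the work surface. Point: middle of the tool's whole length, half-way up (12 mm above its underside), on the handle, which runs from 82 mm behind it to 38 mm ahead (brass collar); the head ends 82 mm ahead. x along the tool to the head, z up.
- loop_mid (a point): Loop trimmer: blue handle, head an open loop of steel wire 37 mm wide. Loose, 0.09 kg, 164 mm long; handle 120 long, 22 wide, 24 high, lying on the work surface. Point: middle of the tool's whole length, half-way up (12 mm above its underside), on the handle, which runs from 82 mm behind it to 38 mm ahead (brass collar); the head ends 82 mm ahead. x along the tool to the head, z up.
- needle_mid (a point): Needle: yellow handle, head one thin straight steel needle 5 mm thick. Loose, 0.09 kg, 164 mm long; handle 120 long, 22 wide, 24 high, lying on the work surface. Point: middle of the tool's whole length, half-way up (12 mm above its underside), on the handle, which runs from 82 mm behind it to 38 mm ahead (brass collar); the head ends 82 mm ahead. x along the tool to the head, z up.
- tray: Fixed level wooden tray with a grey floor, at any yaw, 226 (x) by 260 (y) by 28 mm high; origin: centre of its underside. Two dividers along x (6 mm thick, tops 22 mm above the work surface) make three lanes side by side in y, each 210 long, 74 wide, 80 mm apart centre to centre; floor top 6 mm above the work surface. +y side wall red, 13 mm thick; other walls brown wood; all 28 mm high.
- lane1 (a point): Centre of the floor of the lane next to the red wall (for the spatula); x along the lane, z up; 80 mm towards +y from the tray centre, 6 mm above the work surface.
- lane2 (a point): Centre of the floor of the middle lane (for the loop trimmer); x along the lane, 6 mm above the work surface.
- lane3 (a point): Centre of the floor of the lane farthest from the red wall (for the needle); x along the lane; 80 mm towards -y from the tray centre, 6 mm above the work surface.
- spatula: The spatula's body (see spatula_mid); origin on its underside, 12 mm below that point.
- loop: The loop trimmer's body (see loop_mid); origin on its underside, 12 mm below that point.
- needle: The needle's body (see needle_mid); origin on its underside, 12 mm below that point.
- mould: Bystander: cream plaster mould, a thick round dish 130 mm across and 55 mm high; origin under its centre; loose.
- bowl: Bystander: terracotta bowl, 120 mm across and 55 mm high; origin under its centre; loose.
- jug: Bystander: ochre jug with a handle, 100 mm across, 130 mm high; origin under its centre; loose.
Mind the look-alikes: they are no part of the job. Of the things shaped like the loop, the blue one is meant. What is shaped like the needle but purple is not meant.

How it is judged:
At the end, for the whole second after the job is handed in: Spatula in the lane by the red wall, loop trimmer in the middle, needle in the last lane: each tool's middle within 30 mm of its lane's centre along and across, 6 to 16.5 mm above the lane's floor (12 = flat), length within 0.36 rad of the lane's direction either way round, at rest (x of spatula_mid in the frame of lane1 between -0.03 and 0.03 m and y of spatula_mid in the frame of lane1 between -0.03 and 0.03 m and z of spatula_mid in the frame of lane1 between 0.006 and 0.0165 m and angle between the x axis of spatula_mid and the x axis of lane1, either way round below 0.36 rad and linear speed of each of spatula, loop, needle below 0.02 m/s and x of loop_mid in the frame of lane2 between -0.03 and 0.03 m and y of loop_mid in the frame of lane2 between -0.03 and 0.03 m and z of loop_mid in the frame of lane2 between 0.006 and 0.0165 m and angle between the x axis of loop_mid and the x axis of lane2, either way round below 0.36 rad and x of needle_mid in the frame of lane3 between -0.03 and 0.03 m and y of needle_mid in the frame of lane3 between -0.03 and 0.03 m and z of needle_mid in the frame of lane3 between 0.006 and 0.0165 m and angle between the x axis of needle_mid and the x axis of lane3, either way round below 0.36 rad); the robot touches nothing.
It fails at once if the spatula is dropped or thrown (falls freely faster than 0.75 m/s, about a 3 cm drop) (linear speed of spatula above 0.75 m/s and contact force between the fingers and spatula below 0.05 N).
It fails at once if the loop trimmer is dropped or thrown (falls freely faster than 0.75 m/s, about a 3 cm drop) (linear speed of loop above 0.75 m/s and contact force between the fingers and loop below 0.05 N).
It fails at once if the needle is dropped or thrown (falls freely faster than 0.75 m/s, about a 3 cm drop) (linear speed of needle above 0.75 m/s and contact force between the fingers and needle below 0.05 N).
It fails at once if the mould, bowl or jug is moved more than 30 mm (distance of any of mould, bowl, jug from where it was at the start of the episode above 0.03 m).
It also fails if it takes over 72 s, if anything falls off the work surface, if the arm or the gripper's body presses on something with over 40 N, if the wrist force passes 120 N, or if a joint passes its speed limit or range.

## Working session

There is one attempt and no reset: what is moved stays moved. The work goes in short steps, Python scripts to look and compute and a tool call to move; the robot and the scene stay as the last step left them, time stands still between calls to the robot, and variables do not carry over. Pictures are saved under pics/ and viewed, at most 10 in all, crops included, and the job is handed in when it is done.

Besides the shell and the picture viewer there is one more tool, called after ">>>" as name(argument=value, ...) on one line, values as JSON. jog_arm: Moves the arm, as the interface text tells. Shifts and turns lie within -1 to 1; 1 stands for 30 mm of shift or 0.08 rad of turn. Its arguments: {"type":"object","properties":{"motion":{"type":"array","items":{"type":"array","items":{"type":"number"}}},"newtons":{"type":"number"}},"required":["motion"]}

```bash
mkdir -p pics; ls
python3 - <<'E'
from workcell import bot
import cv2
s=bot.observe(); print({k:s[k] for k in('clock','position','tool_rot','grip_width','force')})
for n in('scene','top'):
    f=bot.grab_frame(n); cv2.imwrite(f'pics/{n}0.png',f['pixels'][:,:,::-1]); print(n,{k:v for k,v in f.items() if k!='pixels'})
E
```

```text
pics
{'clock': 0.0, 'position': array([0.18807333, 0.59567003, 0.23071595]), 'tool_rot': array([-3.14043209e+00,  7.99328849e-05,  2.83581449e+00]), 'grip_width': 0.08516054513050202, 'force': array([-0.39544351, -0.88408797, -0.6408304 ])}
scene {'fovy': 49.94701493524152, 'cx': 319.75640527808747, 'cy': 238.80398894539832, 'k1': -0.06798856065250171, 'rvec': array([ 2.15995104,  0.85793162, -0.41748024]), 'tvec': array([-0.34572519, -0.19777739,  1.77036986])}
top {'fovy': 53.173657016799375, 'cx': 322.78357955077183, 'cy': 238.22648090695463, 'k1': -0.12218546475905434, 'rvec': array([ 2.13397686, -2.18961389,  0.09486082]), 'tvec': array([-0.02590482,  0.53136014,  1.5338934 ])}
```

View pics/top0.png

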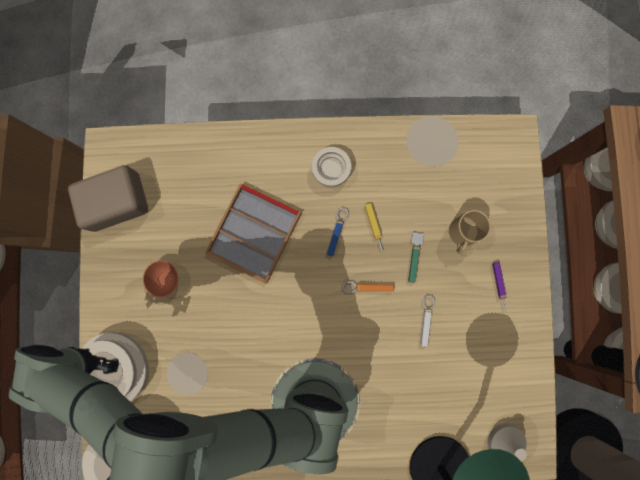

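View pics/scene0.png

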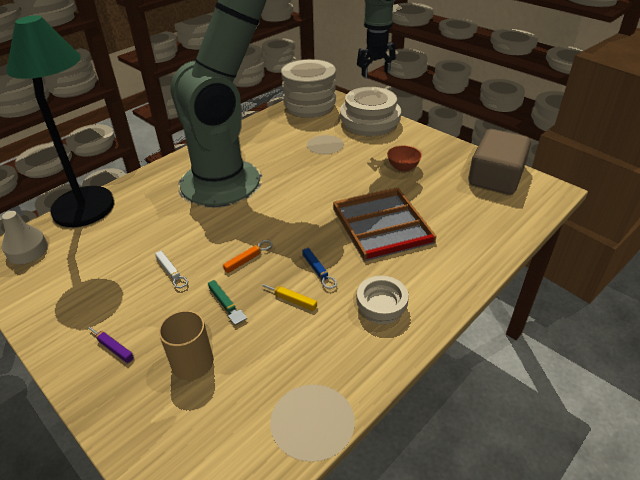

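Top view: the blue loop is at (339,232), its look-alikes orange at (370,288) and white at (427,320). The yellow needle is at (374,226), its look-alike purple at (500,280). The green spatula is at (415,257). The tray is centred near (255,233) with its red side up and to the right, the mould is at (332,166), the bowl at (160,280) and the jug at (472,228). By colour I mean blue, yellow and green, and I'll confirm that in an enlarged crop while measuring.

```bash
cat > h.py <<'E'
import numpy as np, cv2
from workcell import bot
def cam(f):
    h=f['pixels'].shape[0]; F=h/2/np.tan(np.radians(f['fovy'])/2)
    return np.array([[F,0,f['cx']],[0,F,f['cy']],[0,0,1.]]), np.array([f['k1'],0,0,0,0.])
def toplane(f,px,z,R=None,c=None):
    K,d=cam(f)
    n=cv2.undistortPointsIter(np.float64(px).reshape(-1,1,2),K,d,None,None,(3,100,1e-12)).reshape(-1,2)
    if R is None:
        Rw=cv2.Rodrigues(f['rvec'])[0]; R=Rw.T; c=-R@f['tvec']
    r=np.c_[n,np.ones(len(n))]@R.T
    return c+r*((z-c[2])/r[:,2])[:,None]
HUE={'spatula':(60,90),'loop':(105,122),'needle':(22,32),'red':None}
def mask(im,n):
    hsv=cv2.cvtColor(im,cv2.COLOR_RGB2HSV); H,S,V=cv2.split(hsv)
    if n=='red': m=((H<6)|(H>174))&(S>180)&(V>70)
    else:
        lo,hi=HUE[n]; m=(H>=lo)&(H<=hi)&(S>(190 if n=='needle' else 110))&(V>50)
    return m.astype(np.uint8)
def blob(m,roi=None):
    if roi: k=np.zeros_like(m); k[roi[1]:roi[3],roi[0]:roi[2]]=1; m=m*k
    n,l,s,c=cv2.connectedComponentsWithStats(m); i=1+np.argmax(s[1:,4])
    return np.argwhere(l==i)[:,::-1].astype(float), s[i]
E
python3 - <<'E'
from h import *
f=bot.grab_frame('top'); im=f['pixels']
cv2.imwrite('pics/crop.png',cv2.resize(im[150:360,200:520],None,fx=2.5,fy=2.5,interpolation=cv2.INTER_CUBIC)[:,:,::-1])
roi=(190,150,520,360)
for n in('spatula','loop','needle','red'):
    p,s=blob(mask(im,n),roi)
    w=toplane(f,p,.028 if n=='red' else .018)[:,:2]
    r=cv2.minAreaRect(w.astype(np.float32)*1000); c=w.mean(0); v=np.linalg.svd(w-c,full_matrices=False)[2][0]
    print(n,s,'cent',c.round(4),'rect',np.round(r,1).tolist() if 0 else r,'yaw',np.arctan2(v[1],v[0]).round(3))
E
```

```text
Traceback (most recent call last):
  File "h.py", line 22, in blob
    n,l,s,c=cv2.connectedComponentsWithStats(m); i=1+np.argmax(s[1:,4])
                                                     ~~~~~~~~~^^^^^^^^^
ValueError: attempt to get argmax of an empty sequence
```

View pics/crop.png

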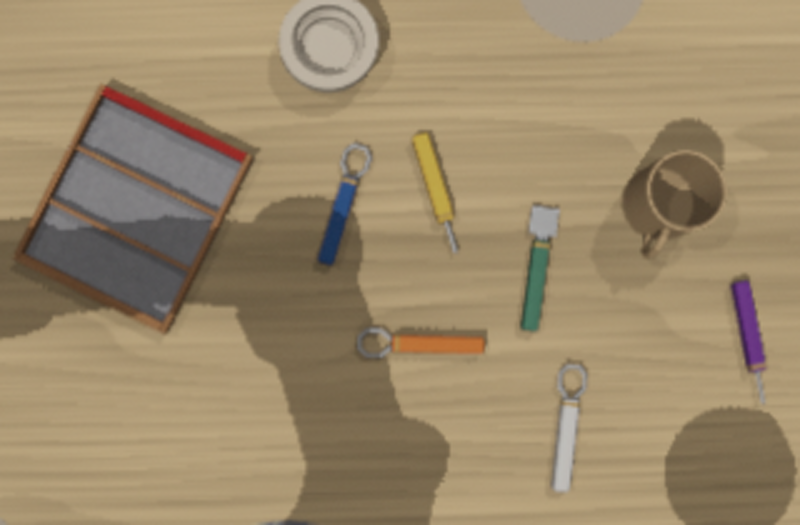

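The crop confirms the targets: blue loop at crop (340,205), yellow needle at (437,190) with its thin tip pointing down, and green spatula at (537,270) with its square blade up. The red wall is along the tray's upper right edge. Orange, white and purple are left alone.

Run:
```python
from h import *
f=bot.grab_frame('top'); im=f['pixels']
hsv=cv2.cvtColor(im,cv2.COLOR_RGB2HSV)
for n,(u,v) in dict(spatula=(414,265),loop=(337,235),needle=(374,222),red=(270,200),wood=(400,200),orange=(378,288),wall=(228,212)).items(): print(n,hsv[v,u])
H,S,V=cv2.split(hsv.astype(int))
M=dict(spatula=(abs(H-hsv[265,414][0])<15)&(S>100),loop=(abs(H-hsv[235,337][0])<10)&(S>130),needle=(abs(H-hsv[222,374][0])<5)&(S>165)&(V>110),red=((H<4)|(H>175))&(S>170))
for n,m in M.items():
    p,s=blob(m.astype(np.uint8),(190,150,520,360))
    w=toplane(f,p,.028 if n=='red' else .018)[:,:2]
    r=cv2.minAreaRect(w.astype(np.float32)*1000); c=w.mean(0); v=np.linalg.svd(w-c,full_matrices=False)[2][0]
    print(n,s,'cent',c.round(4),'rect',r,'yaw',np.arctan2(v[1],v[0]).round(3))
def far(n):print(n)
t=toplane(f,np.array([[105,85],[257,152],[167,333],[15,260]])/2.5+[199.7,149.7],.028)[:,:2]
print(t.round(4),t.mean(0),np.linalg.norm(t-np.roll(t,1,0),axis=1),[np.arctan2(*(t[i]-t[i-1])[::-1]).round(3) for i in range(4)])
for n,uv in dict(mould=(332,166),bowl=(160,280),jug=(474,225),heads_loop=(343,213),needle_tip=(382,249),spat_tip=(418,232)).items(): print(n,toplane(f,[uv],.012)[0].round(3))
```

```text
spatula [ 75  97 116]
loop [107 165 122]
needle [ 23 158 189]
red [  1 191 147]
wood [ 20  81 173]
orange [ 13 179 187]
wall [ 12 128  74]
spatula [412 261   1   1   1] cent [ 0.449  -0.3286] rect ((449.03594970703125, -328.6208190917969), (0.0, 0.0), 0.0) yaw 0.0
loop [328 224  14  31 161] cent [ 0.5278 -0.0772] rect ((528.27001953125, -77.04403686523438), (16.905303955078125, 104.89977264404297), 71.56318664550781) yaw 2.816Traceback (most recent call last):
  File "<stdin>", line 8, in <module>
  File "h.py", line 22, in blob
    n,l,s,c=cv2.connectedComponentsWithStats(m); i=1+np.argmax(s[1:,4])
                                                     ~~~~~~~~~^^^^^^^^^
    return _wrapfunc(a, 'argmax', axis=axis, out=out, **kwds)
    return bound(*args, **kwds)
ValueError: attempt to get argmax of an empty sequence
```

>>> jog_arm(motion=[[-0.7,-0.7,0,0,1],[-0.7,-0.7,0,0,1],[-0.7,-0.7,0,0,1],[-0.7,-0.7,0,0,1],[-0.7,-0.7,0,0,1],[-0.7,-0.7,0,0,1],[-0.7,-0.7,0,0,1],[-0.7,-0.7,0,0,1],[-0.7,-0.7,0,0,1],[-0.7,-0.7,0,0,1]])

```text
clock: 1.2
position: [0.3256, 0.3313, 0.2313]
tool_rot: [3.142, 0.0, 2.836]
force: [0.2, -0.2, -0.8]
grip_width: 0.0856
finger_force: 0.0
```

```bash
cat > m.py <<'E'
from h import *
def run(f):
    im=f['pixels']; out={}
    H,S,V=cv2.split(cv2.cvtColor(im,cv2.COLOR_RGB2HSV).astype(int))
    M=dict(spatula=(H>62)&(H<95)&(S>70),loop=(H>98)&(H<120)&(S>110),needle=(H>20)&(H<30)&(S>125)&(V>100),red=((H<5)|(H>174))&(S>150))
    R=dict(spatula=(395,225,430,290),loop=(318,200,355,262),needle=(360,195,390,255),red=(230,180,310,225))
    for n,m in M.items():
        try:
            p,s=blob(m.astype(np.uint8),R[n])
            w=toplane(f,p,.028 if n=='red' else .018)[:,:2]
            r=cv2.minAreaRect(w.astype(np.float32)*1000); c=w.mean(0); v=np.linalg.svd(w-c,full_matrices=False)[2][0]
            print(n,s,'cent',c.round(4),'size',np.round(r[1],0),'ctr',np.round(r[0],1),'yaw',np.arctan2(v[1],v[0]).round(3))
        except ValueError: print(n,'none')
E
python3 - <<'E'
from m import *
f=bot.grab_frame('top'); cv2.imwrite('pics/t1.png',f['pixels'][:,:,::-1]); run(f)
t=toplane(f,np.array([[105,85],[257,152],[167,333],[15,260]])/2.5+[199.7,149.7],.028)[:,:2]
print(t.round(4),t.mean(0),np.linalg.norm(t-np.roll(t,1,0),axis=1),[np.arctan2(*(t[i]-t[i-1])[::-1]).round(3) for i in range(4)])
for n,uv in dict(mould=(332,166),bowl=(160,280),jug=(474,225),heads_loop=(343,213),needle_tip=(382,249),spat_tip=(418,232)).items(): print(n,toplane(f,[uv],.012)[0].round(3))
E
```

```text
spatula [409 249  10  33 189] cent [ 0.4358 -0.3332] size [ 19. 105.] ctr [ 435.5 -333.2] yaw 2.961
loop [328 223  14  32 172] cent [ 0.5282 -0.0773] size [ 18. 106.] ctr [528.7 -77.7] yaw 2.83
needle [365 203  16  33 214] cent [ 0.5914 -0.2038] size [110.  22.] ctr [ 590.7 -204.1] yaw -2.881
red [241 185  57  30 221] cent [0.6654 0.1364] size [205.  13.] ctr [664.8 134.4] yaw -2.052
[[0.7193 0.2248]
 [0.6235 0.0246]
 [0.3899 0.1462]
 [0.4896 0.3455]] [0.5555812  0.18527242] [0.25950674 0.22197766 0.26327957 0.22289917] [np.float64(-0.484), np.float64(-2.017), np.float64(2.662), np.float64(1.107)]
mould [ 0.774 -0.076  0.012]
bowl [0.407 0.505 0.012]
jug [ 0.563 -0.542  0.012]
heads_loop [ 0.614 -0.108  0.012]
needle_tip [ 0.491 -0.233  0.012]
spat_tip [ 0.544 -0.354  0.012]
```

>>> jog_arm(motion=[[-0.95,-0.91,0,0,1],[-0.95,-0.91,0,0,1],[-0.95,-0.91,0,0,1],[-0.95,-0.91,0,0,1],[-0.95,-0.91,0,0,1],[-0.95,-0.91,0,0,1],[-0.95,-0.91,0,0,1],[-0.95,-0.91,0,0,1],[-0.95,-0.91,0,0,1],[-0.95,-0.91,0,0,1],[-0.95,-0.91,0,0,1],[-0.95,-0.91,0,0,1]])

```text
clock: 2.45
position: [0.5533, -0.0842, 0.2312]
tool_rot: [3.142, -0.0, 2.836]
force: [0.6, 0.7, 1.3]
grip_width: 0.0851
finger_force: 0.0
```

```bash
cat > w.py <<'E'
from m import *
from scipy.spatial.transform import Rotation as Ro
P=dict(loop=(.553,-.085,2.83),spatula=(.461,-.338,2.961),needle=(.566,-.211,-2.881),lane1=(.627,.150,1.095),lane2=(.556,.187,1.095),lane3=(.485,.223,1.095))
def go(name=None,z=None,xy=None,yaw=None):
    s=bot.observe(); p=s['position']; R=Ro.from_euler('xyz',s['tool_rot']); y0=s['tool_rot'][2]
    t=P[name] if name else (*xy,yaw)
    d=np.array([t[0],t[1],p[2] if z is None else z])-p
    dy=[(t[2]-y0+np.pi*k+np.pi)%(2*np.pi)-np.pi for k in(0,1)]
    dy=[a for a in dy]
    print('pos',p.round(4),'yaw',y0.round(3),'q',s['qpos'].round(2)); print('units now',(R.inv().apply(d)/.03).round(2),'turn units (two ways)',[round(-a/.08,2) for a in dy])
    for a in dy: print(' units after turn',round(-a/.08,2),((Ro.from_euler('z',a)*R).inv().apply(d)/.03).round(2))
def wrist(fn):
    s=bot.observe(); f=bot.grab_frame('wrist'); cv2.imwrite(fn,f['pixels'][:,:,::-1])
    T=np.eye(4); T[:3,:3]=Ro.from_euler('xyz',s['tool_rot']).as_matrix(); T[:3,3]=s['position']; C=T@f['mount']
    return f,C[:3,:3],C[:3,3]
def handle(n,f,R,c,z=.024):
    H,S,V=cv2.split(cv2.cvtColor(f['pixels'],cv2.COLOR_RGB2HSV).astype(int))
    m=dict(spatula=(H>62)&(H<95)&(S>70),loop=(H>98)&(H<120)&(S>110),needle=(H>20)&(H<30)&(S>125)&(V>100))[n]
    p,s=blob(m.astype(np.uint8)); w=toplane(f,p,z,R,c)[:,:2]
    r=cv2.minAreaRect(w.astype(np.float32)*1000); C=w.mean(0); v=np.linalg.svd(w-C,full_matrices=False)[2][0]
    print(n,s,'cent',C.round(4),'size',np.round(r[1]),'ctr',np.round(r[0]),'yaw',np.arctan2(v[1],v[0]).round(3))
E
python3 - <<'E'
from w import *
handle('loop',*wrist('pics/w1.png')); go('loop',.006); go('lane2')
E
```

```text
loop [ 305  116   23  119 2576] cent [ 0.5291 -0.0777] size [ 19. 107.] ctr [531. -78.] yaw -0.316
pos [ 0.5551 -0.0902  0.2313] yaw 2.831 q [-0.12  0.43  0.24  1.78 -0.12  0.94  1.43]
units now [0.14 0.16 7.51] turn units (two ways) [np.float64(0.02), np.float64(-39.25)]
 units after turn 0.02 [0.14 0.16 7.51]
 units after turn -39.25 [-0.11 -0.13  7.51]
pos [ 0.5551 -0.0902  0.2313] yaw 2.831 q [-0.12  0.43  0.24  1.78 -0.12  0.94  1.43]
units now [ 2.79  8.81 -0.03] turn units (two ways) [np.float64(21.7), np.float64(-17.57)]
 units after turn 21.7 [ 8.23 -4.21 -0.01]
 units after turn -17.57 [-8.23  4.21  0.01]
```

View pics/w1.png

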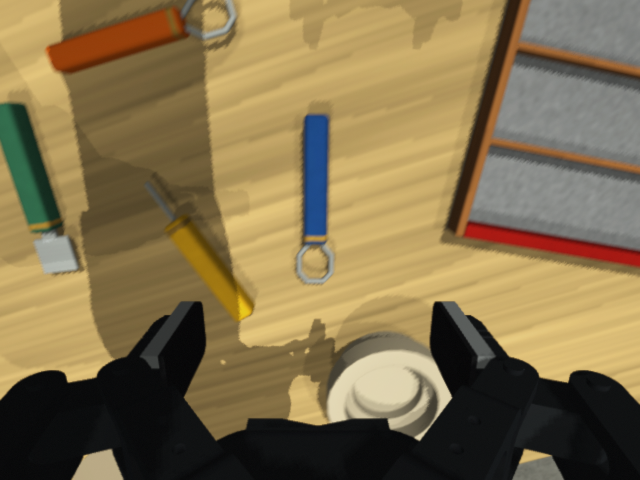

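The wrist view shows the blue loop trimmer centred at (315,185) with its head at (315,262), aligned with the fingers. It agrees with the top-view fix, so I'll descend.

>>> jog_arm(motion=[[0.14,0.16,0.8,0,1],[0,0,1,0,1],[0,0,1,0,1],[0,0,1,0,1],[0,0,1,0,1],[0,0,1,0,1],[0,0,0.7,0,1],[0,0,0.5,0,1],[0,0,0.3,0,1],[0,0,0.2,0,1],[0,0,0,0,1],[0,0,0,0,1]], newtons=40)

```text
clock: 3.7
position: [0.5506, -0.077, 0.0069]
tool_rot: [3.141, 0.001, 2.836]
force: [1.1, 0.0, -0.4]
grip_width: 0.0854
finger_force: 0.0
```

>>> jog_arm(motion=[[0,0,0,0,0.5],[0,0,0,0,0.3],[0,0,0,0,0.1],[0,0,0,0,0],[0,0,0,0,0],[0,0,0,0,0],[0,0,0,0,0],[0,0,0,0,0]], newtons=40)

```text
clock: 4.5
position: [0.5503, -0.0771, 0.0066]
tool_rot: [3.142, 0.0, 2.836]
force: [-0.3, -0.3, 5.8]
grip_width: 0.0211
finger_force: 39.8
```

>>> jog_arm(motion=[[0,0,-0.4,0,0],[0,0,-0.8,0,0],[0,0,-1,0.5,0],[0,0,-1,1,0],[0,0,-0.3,1,0],[0,0,0,1,0],[0,0,0,1,0],[0,0,0,1,0],[0,0,0,1,0],[0,0,0,1,0],[0,0,0,1,0],[0,0,0,1,0]])

```text
clock: 5.7
position: [0.5501, -0.0769, 0.112]
tool_rot: [3.141, -0.0, 2.072]
force: [0.0, -0.2, -0.2]
grip_width: 0.0208
finger_force: 39.3
```

>>> jog_arm(motion=[[0,0,0,1,0],[0,0,0,1,0],[0,0,0,1,0],[0,0,0,1,0],[0,0,0,1,0],[0,0,0,1,0],[0,0,0,1,0],[0,0,0,1,0],[0,0,0,1,0],[0,0,0,1,0],[0,0,0,1,0],[0,0,0,1,0]])

```text
clock: 6.9
position: [0.5501, -0.0767, 0.112]
tool_rot: [-3.141, -0.001, 1.113]
force: [0.8, -0.4, 0.1]
grip_width: 0.0212
finger_force: 39.3
```

Run:
```python
from w import *
go('lane2')
```

```text
pos [ 0.5501 -0.0767  0.112 ] yaw 1.113 q [-0.43  0.69  0.67  1.91 -0.61  0.76  0.13]
units now [ 7.97 -3.71  0.01] turn units (two ways) [np.float64(0.22), np.float64(-39.05)]
 units after turn 0.22 [ 7.9  -3.85  0.01]
 units after turn -39.05 [-7.9   3.85 -0.01]
```

>>> jog_arm(motion=[[0.4,-0.19,0,0.22,0],[0.9,-0.44,0,0,0],[0.9,-0.44,0,0,0],[0.9,-0.44,0,0,0],[0.9,-0.44,0,0,0],[0.9,-0.44,0,0,0],[0.9,-0.44,0,0,0],[0.9,-0.44,0,0,0],[0.8,-0.38,0,0,0],[0.4,-0.2,0,0,0],[0,0,0,0,0],[0,0,0,0,0]])

```text
clock: 8.1
position: [0.5549, 0.1856, 0.1116]
tool_rot: [3.141, 0.0, 1.098]
force: [0.1, -0.6, -0.3]
grip_width: 0.0207
finger_force: 39.3
```

Run:
```python
from w import *
go('lane2',.0135)
f,R,c=wrist('pics/w2.png')
```

```text
pos [0.5549 0.1856 0.1116] yaw 1.098 q [-0.89  0.74  0.71  1.83 -0.65  0.82 -0.32]
units now [0.06 0.01 3.27] turn units (two ways) [np.float64(0.03), np.float64(-39.24)]
 units after turn 0.03 [0.06 0.01 3.27]
 units after turn -39.24 [-0.06 -0.01  3.27]
```

View pics/w2.png

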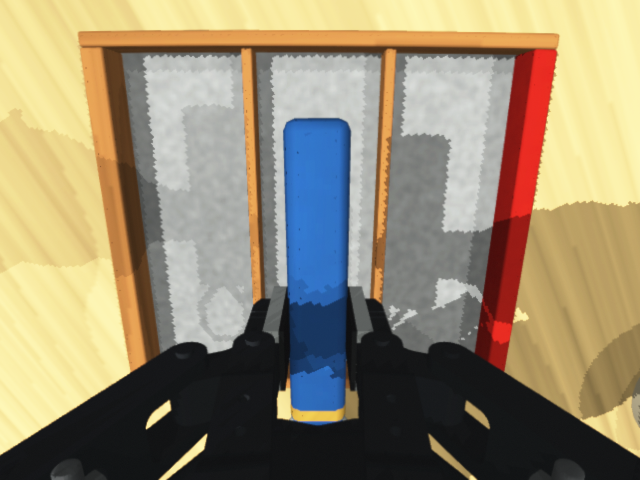

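The blue handle sits at columns 285–350, centred between the dividers at 250 and 388 and parallel to them, so I'll lower it.

>>> jog_arm(motion=[[0,0,0.5,0,0],[0,0,0.8,0,0],[0,0,0.8,0,0],[0,0,0.5,0,0],[0,0,0.3,0,0],[0,0,0.2,0,0],[0,0,0.15,0,0],[0,0,0,0,0],[0,0,0,0,0]])

```text
clock: 9.05
position: [0.5552, 0.1867, 0.0143]
tool_rot: [3.141, -0.0, 1.098]
force: [0.1, 0.1, -0.6]
grip_width: 0.021
finger_force: 39.3
```

>>> jog_arm(motion=[[0,0,0,0,0.3],[0,0,0,0,0.38],[0,0,0,0,0.4],[0,0,0,0,0.4],[0,0,0,0,0.4]])

```text
clock: 9.55
position: [0.555, 0.1866, 0.0138]
tool_rot: [3.142, -0.0, 1.098]
force: [0.1, 0.6, -0.6]
grip_width: 0.0343
finger_force: 0.0
```

>>> jog_arm(motion=[[0,0,-0.4,0,0.4],[0,0,-0.8,0,0.4],[0,0,-1,0,0.4],[0,0,-1,0,0.6],[0,0,-0.3,1,1],[0,0,0,1,1],[0,0,0,1,1],[0,0,0,1,1],[0,0,0,1,1],[0,0,0,1,1],[0,0,0,1,1],[0,0,0,1,1]])

```text
clock: 10.75
position: [0.5549, 0.1866, 0.1197]
tool_rot: [-3.141, -0.0, 0.455]
force: [-0.2, 0.4, -0.2]
grip_width: 0.0855
finger_force: 0.0
```

>>> jog_arm(motion=[[0,0,0,1,1],[0,0,0,1,1],[0,0,0,0.4,1],[0,0,0,0,1]])

```text
clock: 11.15
position: [0.5549, 0.1867, 0.1192]
tool_rot: [3.142, -0.0, 0.267]
force: [-0.3, -0.5, 0.8]
grip_width: 0.0854
finger_force: 0.0
```

Run:
```python
from w import *
go('needle')
```

```text
pos [0.5549 0.1867 0.1192] yaw 0.267 q [-1.01  0.83  0.93  1.83 -0.83  0.92 -0.99]
units now [-3.14 12.88  0.  ] turn units (two ways) [np.float64(-39.19), np.float64(0.08)]
 units after turn -39.19 [  3.06 -12.9   -0.  ]
 units after turn 0.08 [-3.06 12.9   0.  ]
```

>>> jog_arm(motion=[[-0.25,0.6,0,0,1],[-0.25,1,0,0,1],[-0.25,1,0,0,1],[-0.25,1,0,0,1],[-0.25,1,0,0,1],[-0.25,1,0,0,1],[-0.25,1,0,0,1],[-0.25,1,0,0,1],[-0.25,1,0,0,1],[-0.25,1,0,0,1],[-0.25,1,0,0,1],[-0.25,1,0,0,1]])

```text
clock: 12.35
position: [0.5596, -0.1741, 0.1192]
tool_rot: [-3.142, -0.0, 0.268]
force: [0.9, 0.2, -0.0]
grip_width: 0.0857
finger_force: 0.0
```

>>> jog_arm(motion=[[-0.1,0.8,0,0,1],[0,0.5,0,0,1],[0,0,0,0,1],[0,0,0,0,1]])

```text
clock: 12.75
position: [0.5671, -0.2106, 0.1187]
tool_rot: [-3.141, -0.0, 0.267]
force: [0.7, 0.5, -0.4]
grip_width: 0.0854
finger_force: 0.0
```

Run:
```python
from w import *
go('needle',.0065); handle('needle',*wrist('pics/w3.png'))
```

```text
pos [ 0.5671 -0.2106  0.1187] yaw 0.267 q [-0.28  0.82  0.86  1.78 -0.77  0.92 -0.38]
units now [-0.04  0.01  3.74] turn units (two ways) [np.float64(-39.19), np.float64(0.08)]
 units after turn -39.19 [ 0.04 -0.    3.74]
 units after turn 0.08 [-0.04  0.01  3.74]
needle [ 293   96   46  197 6486] cent [ 0.5937 -0.203 ] size [124.  26.] ctr [ 590. -204.] yaw -2.88
```

View pics/w3.png

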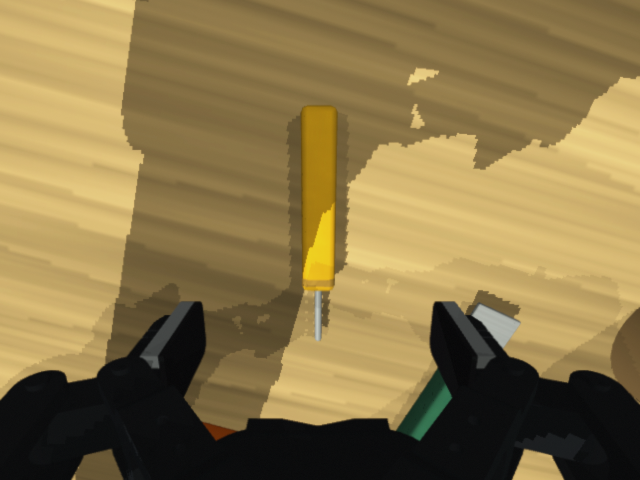

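The yellow needle is in line at columns 302–337, between the open fingers, with its tip at (319,338); the spatula blade at (495,325) is clear of them. Next I'll descend and grip.

>>> jog_arm(motion=[[0,0,0.5,0,1],[0,0,0.9,0,1],[0,0,0.9,0,1],[0,0,0.7,0,1],[0,0,0.4,0,1],[0,0,0.2,0,1],[0,0,0.1,0,1],[0,0,0,0,1],[0,0,0,0,1]])

```text
clock: 13.7
position: [0.5674, -0.2113, 0.0085]
tool_rot: [3.141, -0.001, 0.266]
force: [-0.8, 0.1, -0.4]
grip_width: 0.0856
finger_force: 0.0
```

>>> jog_arm(motion=[[0,0,0,0,0.5],[0,0,0,0,0.3],[0,0,0,0,0.1],[0,0,0,0,0],[0,0,0,0,0],[0,0,0,0,0],[0,0,0,0,0],[0,0,0,0,0]], newtons=40)

```text
clock: 14.5
position: [0.5671, -0.2113, 0.008]
tool_rot: [3.141, -0.0, 0.266]
force: [-1.6, 0.7, 4.8]
grip_width: 0.0207
finger_force: 39.9
```

>>> jog_arm(motion=[[0,0,-0.4,0,0],[0,0,-0.8,0,0],[0,0,-1,-0.5,0],[0,0,-1,-1,0],[0,0,-0.3,-1,0],[0,0,0,-1,0],[0,0,0,-1,0],[0,0,0,-1,0],[0,0,0,-1,0],[0,0,0,-1,0],[0,0,0,-1,0],[0,0,0,-1,0]])

```text
clock: 15.7
position: [0.5669, -0.2114, 0.1135]
tool_rot: [3.141, 0.0, 1.029]
force: [-0.7, -0.6, -0.9]
grip_width: 0.021
finger_force: 39.2
```

>>> jog_arm(motion=[[0,0,0,-0.8,0],[0,0,0,0,0]])

```text
clock: 15.9
position: [0.5669, -0.2115, 0.1135]
tool_rot: [3.141, -0.0, 1.091]
force: [-0.4, -0.1, -1.3]
grip_width: 0.0214
finger_force: 39.2
```

Run:
```python
from w import *
go('lane3')
```

```text
pos [ 0.5669 -0.2115  0.1135] yaw 1.091 q [-0.16  0.74  0.64  1.78 -0.58  0.83  0.29]
units now [11.59 -9.11 -0.  ] turn units (two ways) [np.float64(-0.05), np.float64(39.22)]
 units after turn -0.05 [11.62 -9.06 -0.  ]
 units after turn 39.22 [-11.62   9.06   0.  ]
```

>>> jog_arm(motion=[[0.5,-0.4,0,0,0],[1,-0.78,0,0,0],[1,-0.78,0,0,0],[1,-0.78,0,0,0],[1,-0.78,0,0,0],[1,-0.78,0,0,0],[1,-0.78,0,0,0],[1,-0.78,0,0,0],[1,-0.78,0,0,0],[1,-0.78,0,0,0],[1,-0.78,0,0,0],[0.7,-0.58,0,0,0]])

```text
clock: 17.1
position: [0.4881, 0.211, 0.1131]
tool_rot: [-3.141, -0.0, 1.09]
force: [0.1, -0.7, -1.0]
grip_width: 0.0209
finger_force: 39.3
```

>>> jog_arm(motion=[[0.4,-0.3,0,0,0],[0,0,0,0,0],[0,0,0,0,0]])

```text
clock: 17.4
position: [0.4866, 0.2223, 0.113]
tool_rot: [3.141, 0.0, 1.089]
force: [0.4, 0.8, 0.4]
grip_width: 0.0209
finger_force: 39.3
```

Run:
```python
from w import *
go('lane3',.0145)
```

```text
pos [0.4866 0.2223 0.113 ] yaw 1.089 q [-1.03  0.67  0.71  1.96 -0.64  0.75 -0.42]
units now [-0.   -0.06  3.28] turn units (two ways) [np.float64(-0.08), np.float64(39.19)]
 units after turn -0.08 [-0.   -0.06  3.28]
 units after turn 39.19 [0.01 0.06 3.28]
```

>>> jog_arm(motion=[[0,-0.05,0.5,0,0],[0,0,0.8,0,0],[0,0,0.8,0,0],[0,0,0.5,0,0],[0,0,0.3,0,0],[0,0,0.2,0,0],[0,0,0.15,0,0],[0,0,0,0,0],[0,0,0,0,0]])

```text
clock: 18.3
position: [0.4853, 0.2241, 0.0157]
tool_rot: [3.141, -0.0, 1.09]
force: [-0.5, 0.4, -0.0]
grip_width: 0.0206
finger_force: 39.3
```

>>> jog_arm(motion=[[0,0,0,0,0.3],[0,0,0,0,0.38],[0,0,0,0,0.4],[0,0,0,0,0.4],[0,0,0,0,0.4]])

```text
clock: 18.8
position: [0.485, 0.224, 0.0153]
tool_rot: [3.142, 0.0, 1.09]
force: [1.3, -0.3, -0.4]
grip_width: 0.0343
finger_force: 0.0
```

>>> jog_arm(motion=[[0,0,-0.4,0,0.4],[0,0,-0.8,0,0.4],[0,0,-1,0,0.4],[0,0,-1,0,0.6],[0,0,-0.3,1,1],[0,0,0,1,1],[0,0,0,1,1],[0,0,0,1,1],[0,0,0,1,1],[0,0,0,1,1],[0,0,0,1,1],[0,0,0,1,1]])

```text
clock: 20.0
position: [0.485, 0.224, 0.1211]
tool_rot: [-3.141, -0.0, 0.447]
force: [0.1, -0.0, 0.8]
grip_width: 0.0855
finger_force: 0.0
```

>>> jog_arm(motion=[[0,0,0,1,1],[0,0,0,1,1],[0,0,0,1,1],[0,0,0,1,1],[0,0,0,1,1],[0,0,0,1,1],[0,0,0,1,1],[0,0,0,0.8,1],[0,0,0,0,1]])

```text
clock: 20.9
position: [0.4849, 0.2241, 0.1209]
tool_rot: [-3.142, -0.0, -0.175]
force: [0.1, -0.6, -0.6]
grip_width: 0.0853
finger_force: 0.0
```

Run:
```python
from w import *
go('spatula')
```

```text
pos [0.4849 0.2241 0.1209] yaw -0.175 q [-1.21  0.83  1.05  1.97 -0.93  0.92 -1.42]
units now [ 2.48 18.59 -0.  ] turn units (two ways) [np.float64(-39.2), np.float64(0.07)]
 units after turn -39.2 [ -2.58 -18.57   0.  ]
 units after turn 0.07 [ 2.58 18.57 -0.  ]
```

>>> jog_arm(motion=[[0.12,0.6,0,0.07,1],[0.13,1,0,0,1],[0.13,1,0,0,1],[0.13,1,0,0,1],[0.13,1,0,0,1],[0.13,1,0,0,1],[0.13,1,0,0,1],[0.13,1,0,0,1],[0.13,1,0,0,1],[0.13,1,0,0,1],[0.13,1,0,0,1],[0.13,1,0,0,1]])

```text
clock: 22.1
position: [0.4687, -0.1279, 0.1209]
tool_rot: [-3.141, -0.0, -0.177]
force: [-0.2, 0.3, 0.3]
grip_width: 0.0856
finger_force: 0.0
```

>>> jog_arm(motion=[[0.13,1,0,0,1],[0.13,1,0,0,1],[0.13,1,0,0,1],[0.13,1,0,0,1],[0.13,1,0,0,1],[0.13,1,0,0,1],[0.13,0.7,0,0,1],[0.1,0.3,0,0,1],[0,0,0,0,1],[0,0,0,0,1]])

```text
clock: 23.1
position: [0.4613, -0.3378, 0.1203]
tool_rot: [-3.141, 0.0, -0.178]
force: [-0.6, 0.1, -0.3]
grip_width: 0.0852
finger_force: 0.0
```

Run:
```python
from w import *
go('spatula',.0075); handle('spatula',*wrist('pics/w4.png'))
```

```text
pos [ 0.4613 -0.3378  0.1203] yaw -0.178 q [-0.06  0.8   0.92  1.87 -0.82  0.9  -0.48]
units now [-0.01  0.01  3.76] turn units (two ways) [np.float64(-39.24), np.float64(0.03)]
 units after turn -39.24 [ 0.01 -0.01  3.76]
 units after turn 0.03 [-0.01  0.01  3.76]
spatula [ 302  191   33  151 4699] cent [ 0.442 -0.334] size [ 21. 106.] ctr [ 438. -333.] yaw 2.965
```

View pics/w4.png

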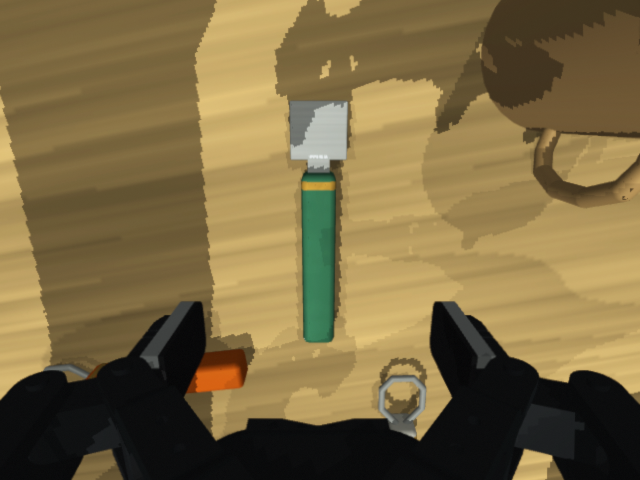

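The green spatula is at columns 302–335, centred between the fingers, with its blade at (320,130). The orange tool (218,370), white ring (402,398) and jug are all clear of the fingers' path down.

>>> jog_arm(motion=[[0,0,0.5,0,1],[0,0,0.9,0,1],[0,0,0.9,0,1],[0,0,0.7,0,1],[0,0,0.4,0,1],[0,0,0.2,0,1],[0,0,0.15,0,1],[0,0,0,0,1],[0,0,0,0,1]])

```text
clock: 24.05
position: [0.4614, -0.339, 0.0084]
tool_rot: [3.141, -0.001, -0.179]
force: [-0.5, 0.6, 0.7]
grip_width: 0.0853
finger_force: 0.0
```

>>> jog_arm(motion=[[0,0,0,0,0.5],[0,0,0,0,0.3],[0,0,0,0,0.1],[0,0,0,0,0],[0,0,0,0,0],[0,0,0,0,0],[0,0,0,0,0],[0,0,0,0,0]], newtons=40)

```text
clock: 24.85
position: [0.4612, -0.3388, 0.008]
tool_rot: [-3.142, -0.0, -0.179]
force: [-1.3, 1.7, 5.4]
grip_width: 0.0207
finger_force: 39.8
```

>>> jog_arm(motion=[[0,0,-0.4,0,0],[0,0,-0.8,0,0],[0,0,-1,-0.5,0],[0,0,-1,-1,0],[0,0,-0.3,-1,0],[0,0,0,-1,0],[0,0,0,-1,0],[0,0,0,-1,0],[0,0,0,-1,0],[0,0,0,-1,0],[0,0,0,-1,0],[0,0,0,-1,0]])

```text
clock: 26.05
position: [0.4609, -0.3389, 0.1135]
tool_rot: [3.141, 0.0, 0.584]
force: [-0.1, 0.5, -1.3]
grip_width: 0.021
finger_force: 39.3
```

>>> jog_arm(motion=[[0,0,0,-1,0],[0,0,0,-1,0],[0,0,0,-1,0],[0,0,0,-1,0],[0,0,0,-1,0],[0,0,0,-1,0],[0,0,0,-0.4,0],[0,0,0,0,0]])

```text
clock: 26.85
position: [0.461, -0.3389, 0.1133]
tool_rot: [3.141, 0.0, 1.092]
force: [-0.0, -0.6, -0.9]
grip_width: 0.0213
finger_force: 39.3
```

Run:
```python
from w import *
go('lane1')
```

```text
pos [ 0.461  -0.3389  0.1133] yaw 1.092 q [ 0.13  0.68  0.58  1.86 -0.53  0.76  0.53]
units now [17.01 -2.6  -0.  ] turn units (two ways) [np.float64(-0.04), np.float64(39.23)]
 units after turn -0.04 [17.02 -2.55 -0.  ]
 units after turn 39.23 [-17.02   2.55   0.  ]
```

>>> jog_arm(motion=[[0.6,-0.1,0,0,0],[1,-0.15,0,0,0],[1,-0.15,0,0,0],[1,-0.15,0,0,0],[1,-0.15,0,0,0],[1,-0.15,0,0,0],[1,-0.15,0,0,0],[1,-0.15,0,0,0],[1,-0.15,0,0,0],[1,-0.15,0,0,0],[1,-0.15,0,0,0],[1,-0.15,0,0,0]])

```text
clock: 28.05
position: [0.5749, -0.0045, 0.113]
tool_rot: [3.141, 0.0, 1.09]
force: [0.6, 0.7, -1.5]
grip_width: 0.0209
finger_force: 39.3
```

>>> jog_arm(motion=[[1,-0.15,0,0,0],[1,-0.15,0,0,0],[1,-0.15,0,0,0],[1,-0.15,0,0,0],[0.9,-0.15,0,0,0],[0.5,-0.05,0,0,0],[0,0,0,0,0],[0,0,0,0,0],[0,0,0,0,0]])

```text
clock: 28.95
position: [0.6278, 0.1476, 0.113]
tool_rot: [3.141, 0.001, 1.09]
force: [-0.2, -0.6, -0.6]
grip_width: 0.0211
finger_force: 39.3
```

Run:
```python
from w import *
go('lane1',.0145); wrist('pics/w5.png')
```

```text
pos [0.6278 0.1476 0.113 ] yaw 1.09 q [-0.72  0.8   0.64  1.66 -0.59  0.89 -0.32]
units now [ 0.06 -0.06  3.28] turn units (two ways) [np.float64(-0.06), np.float64(39.21)]
 units after turn -0.06 [ 0.06 -0.06  3.28]
 units after turn 39.21 [-0.06  0.06  3.28]
```

View pics/w5.png

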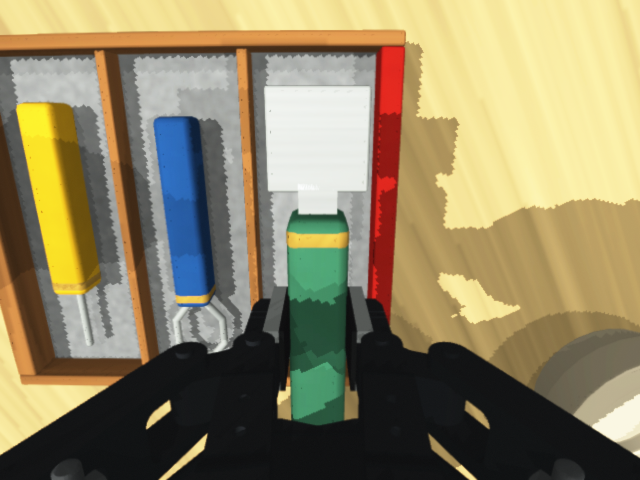

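The spatula is over lane 1, with its blade at columns 265–370 between the divider (245) and the red wall (378). The needle (65,200) and loop trimmer (187,215) lie flat in their own lanes. I'll set the spatula down.

>>> jog_arm(motion=[[0.06,-0.06,0.5,0,0],[0,0,0.8,0,0],[0,0,0.8,0,0],[0,0,0.5,0,0],[0,0,0.3,0,0],[0,0,0.2,0,0],[0,0,0.15,0,0],[0,0,0,0,0],[0,0,0,0,0]])

```text
clock: 29.9
position: [0.6275, 0.1517, 0.0158]
tool_rot: [3.141, -0.001, 1.093]
force: [-0.3, -0.5, -1.2]
grip_width: 0.0212
finger_force: 39.3
```

>>> jog_arm(motion=[[0,0,0,0,0.3],[0,0,0,0,0.38],[0,0,0,0,0.4],[0,0,0,0,0.4],[0,0,0,0,0.4]])

```text
clock: 30.4
position: [0.6272, 0.1516, 0.0154]
tool_rot: [3.142, -0.0, 1.093]
force: [0.6, 0.2, -0.5]
grip_width: 0.0341
finger_force: 0.0
```

>>> jog_arm(motion=[[0,0,-0.4,0,0.4],[0,0,-0.8,0,0.4],[0,0,-1,0,0.4],[0,0,-1,0,0.4],[0,0,-1,0,0.4],[-1,0,-0.5,0,0.4],[-1,0,0,0,0.4],[-1,0,0,0,0.4],[-1,0,0,0,0.4],[-1,0,0,0,0.4],[0,0,0,0,0.4],[0,0,0,0,0.4]])

```text
clock: 31.6
position: [0.5583, 0.0182, 0.1572]
tool_rot: [3.141, -0.001, 1.091]
force: [-0.0, 0.7, -0.5]
grip_width: 0.0339
finger_force: 0.0
```

Run:
```python
from w import *
print(bot.observe()['position'])
f,R,c=wrist('pics/w6.png')
t=bot.grab_frame('top'); cv2.imwrite('pics/t2.png',np.hstack([cv2.resize(t['pixels'][150:330,190:350],(400,450)),cv2.resize(f['pixels'],(400,300))[list(range(300))+[299]*150]])[:,:,::-1])
H,S,V=cv2.split(cv2.cvtColor(t['pixels'],cv2.COLOR_RGB2HSV).astype(int))
M=dict(spatula=(H>62)&(H<95)&(S>70),loop=(H>98)&(H<120)&(S>110),needle=(H>20)&(H<30)&(S>110)&(V>90))
for (n,m),l in zip(M.items(),('lane1','lane2','lane3')):
    p,s=blob(m.astype(np.uint8),(205,180,303,284)); w=toplane(t,p,.026)[:,:2]; C=w.mean(0); v=np.linalg.svd(w-C,full_matrices=False)[2][0]
    a=P[l][2]; d=C-P[l][:2]; print(n,s,'in lane x,y mm',(1e3*d@[[np.cos(a),-np.sin(a)],[np.sin(a),np.cos(a)]]).round(1),'yaw err',(np.arctan2(v[1],v[0])-a).round(3))
```

```text
[0.55827471 0.01817693 0.15715932]
spatula [256 205   7   8  37] in lane x,y mm [18.6  2.3] yaw err -4.092
loop [234 223  21  13 128] in lane x,y mm [34.3  2.9] yaw err 0.02
needle [220 242  24  15 158] in lane x,y mm [40.9  1.5] yaw err 0.0
```

View pics/t2.png

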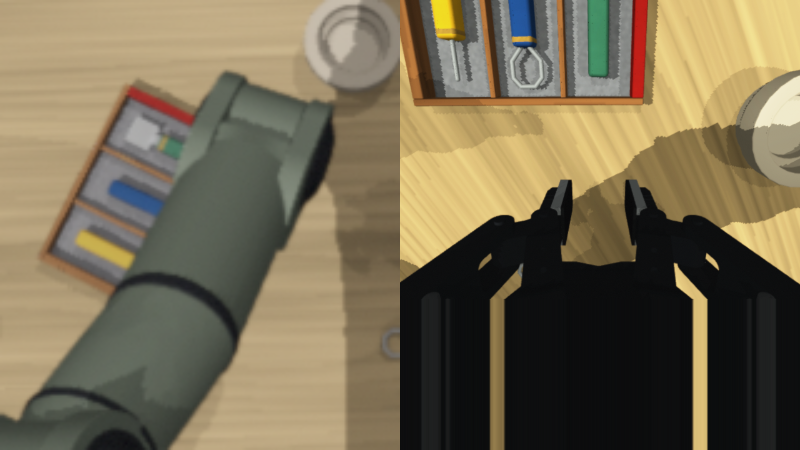

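The three tools lie in their own lanes, but the arm hides part of the tray. I'll move it aside for a final check.

>>> jog_arm(motion=[[-1,0,0,0,0.4],[-1,0,0,0,0.4],[-1,0,0,0,0.4],[-1,0,0,0,0.4],[-1,0,0,0,0.4],[-1,0,0,0,0.4],[-1,0,0,0,0.4],[-1,0,0,0,0.4],[-1,0,0,0,0.4],[-1,0,0,0,0.4],[0,0,0,0,0.4],[0,0,0,0,0.4]])

```text
clock: 32.9
position: [0.4205, -0.2478, 0.1563]
tool_rot: [3.142, -0.0, 1.092]
force: [0.7, 0.3, -0.7]
grip_width: 0.0345
finger_force: 0.0
```

Run:
```python
from w import *
t=bot.grab_frame('top'); cv2.imwrite('pics/t3.png',cv2.resize(t['pixels'][150:330,190:350],(534,600),interpolation=cv2.INTER_CUBIC)[:,:,::-1])
H,S,V=cv2.split(cv2.cvtColor(t['pixels'],cv2.COLOR_RGB2HSV).astype(int))
M=dict(spatula=(H>62)&(H<95)&(S>70),loop=(H>98)&(H<120)&(S>110),needle=(H>20)&(H<30)&(S>110)&(V>90))
for (n,m),l in zip(M.items(),('lane1','lane2','lane3')):
    p,s=blob(m.astype(np.uint8),(205,180,303,284)); w=toplane(t,p,.028)[:,:2]; C=w.mean(0); v=np.linalg.svd(w-C,full_matrices=False)[2][0]
    a=P[l][2]; d=(w-P[l][:2])@[[np.cos(a),-np.sin(a)],[np.sin(a),np.cos(a)]]*1e3; print(n,s,'cent',d.mean(0).round(1),'x range',d[:,0].min().round(),d[:,0].max().round(),'yaw err',(np.arctan2(v[1],v[0])-a).round(3))
```

```text
spatula [256 205  31  19 197] cent [-23.9   2.7] x range -78.0 29.0 yaw err -3.147
loop [234 222  30  18 188] cent [17.4  2.7] x range -34.0 70.0 yaw err -3.128
needle [220 242  34  21 235] cent [21.3  1.7] x range -38.0 80.0 yaw err -3.15
```

View pics/t3.png

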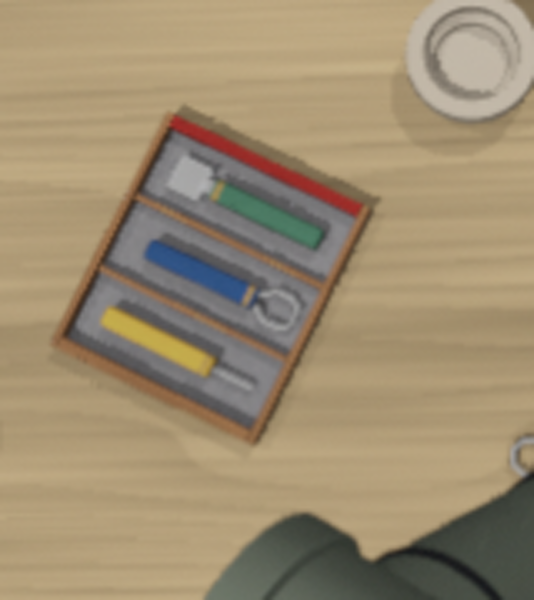

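The picture shows the spatula beside the red wall, the loop trimmer in the middle lane and the needle in the last lane. All are flat and parallel to the lanes, with middles within about 10 mm of the lane centres, so I'm handing in.

```bash
python3 -c "
from workcell import bot
print(bot.job_done())"
```

```text
the job is handed in; nothing more can be done
None
```

I set the spatula, loop trimmer and needle flat in their lanes, in that order from the red side, and handed the job in at about 33 s; the hand-in gave no verdict, but the last picture put each tool's middle within about 10 mm of its lane centre.

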